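# Carry a green plaster mould piece on a spatula into the trimming jig

## Task

The square plaster mould piece on the two wooden battens is newly cast and too soft for fingers: pick up the square spatula, lift the piece from below on its blade, carry it level to the metal trimming jig and lay it on the two ledges. With the end of the blade push it gently under the spring clip until it sits hard against the stop screw, which is set differently each time and has to be found by feel. Then lay the spatula flat on the bench, and leave the other things alone.

Things in the scene. Friction and masses are not known exactly. Their poses are not given: they have to be found in the camera images.
- piece: Off-white square plaster piece, 63 x 63 mm, 15 mm thick, about 0.07 kg. Origin: centre of its underside, z up. Starts on the stand across the gap between the battens, square to it within 0.1 rad. Soft: handled only with the spatula, never with fingers, kept level; chips if pressed against the stop with over 15 N (5 to 10 N is right).
- spatula: Square spatula, 180 mm, 0.06 kg, lying on the bench. Wooden handle from y = -20 to +90 mm, 14 mm wide, 13 mm high. Flat steel blade towards -y, 26 mm wide from y = -90 (straight end) to -42 mm, then a stem to the handle; its top rises from 4 mm above the origin at the end to 7 mm at y = -42 and 9 mm at -20; 2 mm thick. Origin: middle of its length, at bench level, z up.
- blade_tip (a point): Middle of the straight end of the spatula's blade: 90 mm from the spatula's origin along its -y, 4 mm higher than the origin.
- stand: Drying stand, fixed to the bench: plywood board 120 x 100 x 10 mm, on it two wooden battens along its x axis (x = -43 to +63 mm), each 14 mm wide, tops 34 mm above the bench; between them a gap 42 mm wide and 24 mm high, open at both ends. Origin: bench level, midway between the battens. Its -x end faces the robot within 0.25 rad.
- jig: Trimming jig, fixed to the bench: metal base 10 mm thick, two ledges along its x axis (x = -62 to +75 mm), tops 34 mm above the bench, between them a gap 42 mm wide, 24 mm high, open at -x. Origin: bench level, midway between ledges. -x end faces the robot within 0.25 rad. Two grey cheeks 67 mm apart, 12 mm above the ledges, guide the piece from x = 25 mm on; their flared mouth begins at x = 3 mm.
- landing (a point): Point in the jig midway between the ledges, level with their tops (34 mm above the bench), 30 mm from the jig's origin along its -x. A piece laid with its origin here lies clear of cheeks and clip. Axes as the jig's; from here the piece is pushed along +x.
- stop_block: Steel block at the back of the jig, origin at its foot, 95 mm along the jig's x. A stop screw sticks out of it to -x; its setting varies and is not measured: a piece that is home has its origin 25 to 46 mm along the jig's x. In the screw's face a pin sprung with about 1 N stands 2 mm proud; home is when the pin is pressed flush and the piece bears on the rigid face.
- clip (a joint): Lift angle of the sprung hold-down clip at the back of the jig: 0 at rest, about 0.08 with the piece under it. Its upturned lip begins 26 mm and its nose lies 48 mm along the jig's x, over the ledges. The piece lifts it by itself when pushed along +x; that takes a push of 3 to 8 N at the lip, then 2 to 4 N. The stop then feels sharply harder.
- beaker: Pale plastic beaker, 81 mm wide, 92 mm high, standing between and a little behind the stand and the jig. Origin: centre of its underside. Bystander, not to be moved.
- pot: Low pigment pot with a screw lid, 55 mm wide, 52 mm high, behind the beaker. Origin: centre of its underside. Bystander, not to be moved.
- tall_pot: Tall pigment pot with a screw lid, 55 mm wide, 76 mm high, right of the work. Origin: centre of its underside. Bystander, not to be moved.
Things that resemble listed ones, but are neither listed nor needed, are in the scene too. Leave any green look-alike of the jig alone.

How it is judged:
By the outcome, as a careful person would: the job done as asked, in the order asked, and still so for the second after the job is handed in, with the robot touching nothing.
It also fails if it takes over 72 s, if anything falls off the work surface, if the arm or the gripper's body presses on something with over 40 N, if the wrist force passes 120 N, or if a joint passes its speed limit or range.

## Robot

A 6-joint arm with a two-finger parallel gripper is mounted at the origin on a cart in front of the work surface, level with it; the furniture and walls round the work are solid. World frame = base frame: x ahead of the robot, y to its left, z up, the work surface at z = 0. Lengths are in mm, angles in rad, forces in N, time in s.
With the tool pointing down it reaches from about 350 to 975 mm from the base axis. Payload 7.1 kg.
Tool frame: the origin (TCP) lies on the front face of the gripper's body, between the roots of the fingers; the fingertips stand 80 mm ahead of it and the grasp point (between the pads) lies 61 mm ahead of it (env.tips_ahead is the distance from the TCP to the fingertips, in mm); z points along the fingers, y is the line along which they close (so a half turn about z gives the same grasp; the last joint's range is limited). The gripper opens to 88 mm and grips with 3 to 60 N. Pads are 20 mm wide; open, the fingers measure 115 mm over their backs; the gripper's body (75 mm by 178 mm) begins 61 mm behind the grasp point.
Start: joints at [1.105, 0.423, 1.63, -0, 1.089, -0.019], TCP at [270.019, 563.645, 302.675] pointing down, gripper open.
Joint ranges: [-3, 3], [-0.9, 2.11], [0.09, 2.58], [-1.31, 4.45], [0.11, 2.69], [-2.54, 2.54]. Speed limits (rad/s): [2.39, 2.39, 3.01, 3.14, 3.14, 3.14].

## Interface

Orientations are given as a unit quaternion [x, y, z, w].
In Python, from station import env, set_gripper, viewer, workorder gives the robot as it stands. Calls block until the motion is done:
- env.reach(position, orientation): joint-space move of the TCP to a pose.
- env.move_l(position, rot=None, rate=150, f_stop=None): straight line of the TCP; rot=None keeps the orientation; rate is the mean speed in mm/s. With f_stop (N) it stops when the force on the tool has changed by that much, and returns True; else False.
- env.move_joints(angles): joint-space move.
- set_gripper(opening): finger opening in mm; the grip force is fixed at half the most; returns when the fingers have stopped.
- env.hold(seconds).
- env.ik(position, orientation): joint angles nearest the present ones, or None.
- env.read_state(): the state.
- viewer.camera(name): name is "scene" or "top"; returns the picture (400x640x3 uint8, blue, green, red); there is no depth.
- viewer.camera_params(name): a dict with "fx", "fy", "cx", "cy" (pixels), "pose" (4x4, takes a point from camera to world coordinates). Camera axes: x right, y up, looking along -z (the intrinsics and any distortion apply to the point x, -y, -z); pixel columns grow to the right and rows downward; lengths in mm; the calibration is good to about 2 mm. A picture is of the moment at which its call begins. camera_params takes no time and is no camera call.
A pose or a line that the arm cannot do raises env.IKError and nothing moves.
- workorder.sign_off(): hands the job in; it is judged then, once.
The state is a dict: "time_s": time; "qpos": joint angles; "dq": joint speeds; "tau": joint torques, N m; "tool_pos": TCP position; "orientation": TCP orientation; "force": force on the tool from outside, world axes, zero at the start; "wrist_torque": the same for the moment, N m; "width": finger opening in mm; "grip_force": force on a finger pad.
Only numpy, scipy, OpenCV 4.12 (cv2) and the standard library are available. Lean on these libraries where they do the work, as an engineer would, in place of code of your own. Each camera call takes 0.05 s, during which the arm holds its last target. There are 200 camera calls.

## Working session

There is one attempt and no reset: what is moved stays moved. The work goes in short steps, each a Python script; the robot and the scene stay as the last script left them, time stands still between calls to the robot, and variables do not carry over. Pictures are saved under pics/ and viewed, at most 11 in all, crops included, and the job is handed in when it is done.

```bash
ls; mkdir -p pics; python3 - <<'E'
from station import env, viewer
import cv2
for n in("scene","top"):
    cv2.imwrite(f"pics/{n}0.png",viewer.camera(n)); p=viewer.camera_params(n); print({k:(v if k!='pose' else [[round(float(a),4) for a in r] for r in v]) for k,v in p.items()})
print(env.read_state())
E
```

```text
pics
{'fx': 373.345970430111, 'fy': 373.345970430111, 'cx': 316.1066478282888, 'cy': 198.3482336523586, 'pose': [[0.6656, 0.3178, -0.6752, -351.9589], [-0.7461, 0.2636, -0.6115, -1003.888], [-0.0163, 0.9108, 0.4126, 615.6858], [0.0, 0.0, 0.0, 1.0]]}
{'fx': 456.41648785115484, 'fy': 456.41648785115484, 'cx': 317.5385543643836, 'cy': 193.4421637499072, 'pose': [[-0.0238, 0.9895, -0.1423, 368.0527], [-0.9994, -0.0201, 0.0278, -168.919], [0.0246, 0.1429, 0.9894, 1427.1349], [0.0, 0.0, 0.0, 1.0]]}
{'time_s': 0.1, 'qpos': array([ 1.10500555e+00,  4.23766788e-01,  1.63060668e+00, -7.35654251e-06,
        1.08862924e+00, -1.90327570e-02]), 'dq': array([-3.75514466e-04, -1.45395010e-03, -1.95794202e-03,  2.96528448e-04,
       -1.89707387e-04, -7.91088963e-05]), 'tau': array([-1.20236906e-03, -5.45615387e+01, -2.74325645e+01,  6.44520507e-02,
        1.87955640e-02, -5.49627919e-05]), 'tool_pos': array([269.8449386 , 563.30296534, 301.98059547]), 'orientation': array([ 2.21524218e-01,  9.75154615e-01, -6.85198305e-04, -1.66076177e-04]), 'force': array([-0.36740387, -0.06491171,  0.34947692]), 'wrist_torque': array([0.01259398, 0.00831382, 0.03231446]), 'grip_force': 0.0, 'width': 87.6762334142966}
```

View pics/top0.png

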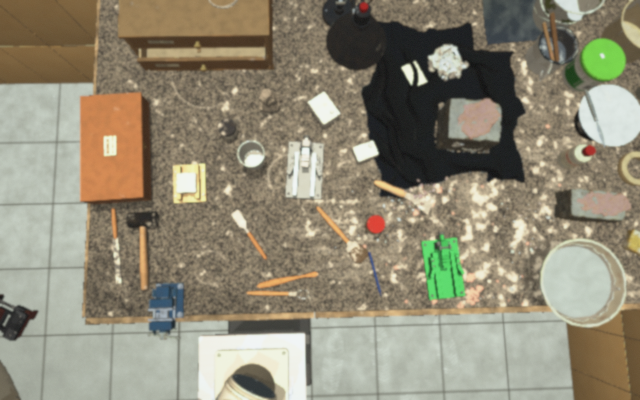

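View pics/scene0.png

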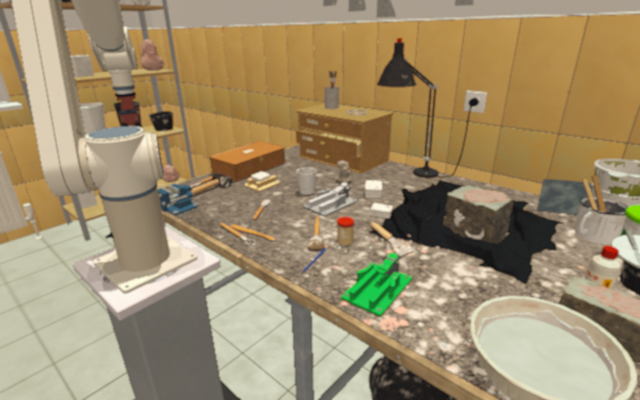

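The top view shows the spatula (blade ~(238,217), handle end ~(265,256)), the stand with the piece at (188,184), the jig at (305,168) and the beaker at (251,155). The green look-alike jig is at (443,268), well clear. Next I'll zoom in and measure.

```bash
cat > h.py <<'E'
import numpy as np, cv2
from station import env, viewer, set_gripper, workorder
from scipy.spatial.transform import Rotation as R
def ray(n,px):
    p=viewer.camera_params(n); T=np.array(p['pose']); px=np.atleast_2d(np.asarray(px,float))
    d=np.c_[(px[:,0]-p['cx'])/p['fx'],-(px[:,1]-p['cy'])/p['fy'],-np.ones(len(px))]@T[:3,:3].T
    return T[:3,3],d
def onz(n,px,z):
    o,d=ray(n,px); return o+d*((z-o[2])/d[:,2])[:,None]
def proj(n,P):
    p=viewer.camera_params(n); T=np.array(p['pose']); c=(np.atleast_2d(P)-T[:3,3])@T[:3,:3]
    return np.c_[p['cx']+p['fx']*c[:,0]/-c[:,2],p['cy']+p['fy']*c[:,1]/c[:,2]]
E
python3 - <<'E'
from h import *
t=cv2.imread('pics/top0.png'); s=cv2.imread('pics/scene0.png')
a=cv2.resize(t[130:265,165:335],None,fx=4.4,fy=4.4,interpolation=cv2.INTER_CUBIC)
cv2.imwrite('pics/topc.png',a)
b=cv2.resize(s[155:245,235:365],None,fx=6,fy=6,interpolation=cv2.INTER_CUBIC)
cv2.imwrite('pics/scenec.png',b)
hsv=cv2.cvtColor(t,cv2.COLOR_BGR2HSV)
for nm,lo,hi in(('handle',(5,110,120),(18,255,255)),('yellow',(18,60,150),(32,200,255)),('white',(0,0,215),(40,45,255))):
    m=cv2.inRange(hsv,lo,hi); n,l,st,c=cv2.connectedComponentsWithStats(m)
    for i in range(1,n):
        if st[i,4]>25 and 165<c[i,0]<335 and 130<c[i,1]<265: print(nm,st[i],c[i].round(1),onz('top',c[i],0).round(0))
E
```

```text
handle [316 207  33  36 217] [332.  224.2] [[ 475. -252.    0.]]
handle [247 232  20  28 138] [256.6 245.2] [[415. -16.   0.]]
yellow [326 136   6   9  32] [328.3 140. ] [[ 746. -248.    0.]]
yellow [273 156  10  11  35] [276.9 159.8] [[684. -82.   0.]]
yellow [169 161  39  43 923] [189.9 183.1] [[614. 192.   0.]]
yellow [324 164   8  12  40] [327.6 170.2] [[ 648. -243.    0.]]
yellow [274 175   6   8  33] [276.9 178.8] [[623. -81.   0.]]
yellow [328 183  10   7  33] [332.7 185.7] [[ 597. -258.    0.]]
yellow [269 186  12   6  37] [274.9 187.8] [[594. -75.   0.]]
yellow [257 191   9  10  36] [260.9 195.6] [[570. -30.   0.]]
yellow [302 200  12   6  30] [307.  202.1] [[ 546. -175.    0.]]
yellow [313 243  14   5  28] [319.8 245.7] [[ 409. -212.    0.]]
yellow [294 251   8   5  26] [297.1 253.3] [[ 387. -141.    0.]]
yellow [219 252   9   9  26] [222.8 256. ] [[384.  88.   0.]]
white [303 138   6   8  36] [305.5 141.9] [[ 741. -174.    0.]]
white [289 143  10  20  87] [293.2 150.7] [[ 713. -134.    0.]]
white [313 145   9  12  54] [317.7 150.8] [[ 711. -213.    0.]]
white [245 154  17  13  49] [249.6 160. ] [[685.   5.   0.]]
white [300 154   9  13  86] [304.3 159.6] [[ 683. -169.    0.]]
white [299 164  13  33 259] [304.6 184. ] [[ 604. -169.    0.]]
white [176 172  20  21 147] [183.6 182.1] [[618. 212.   0.]]
white [287 177   7  18  71] [290.  185.5] [[ 601. -122.    0.]]
white [317 181   3  12  30] [317.8 186.9] [[ 594. -210.    0.]]
white [225 186   6   7  27] [227.5 189.2] [[593.  74.   0.]]
white [232 210  15  21 144] [239.2 219.1] [[497.  37.   0.]]
```

View pics/topc.png

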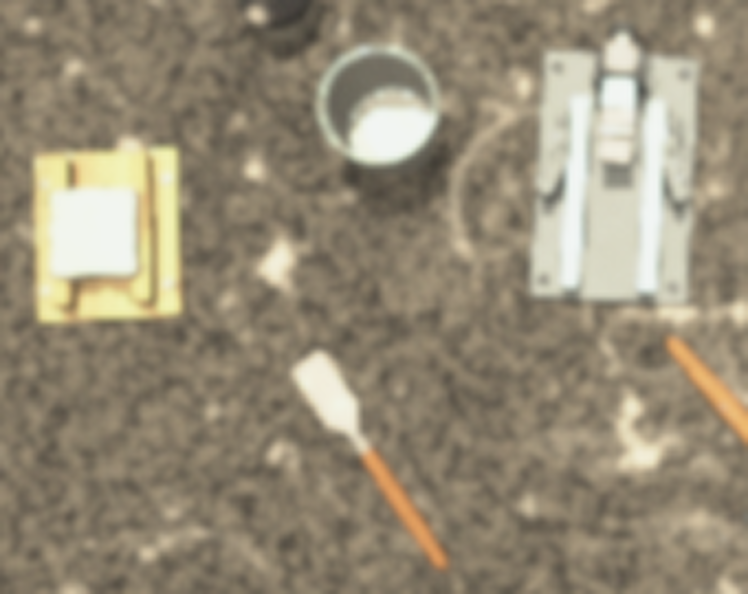

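View pics/scenec.png

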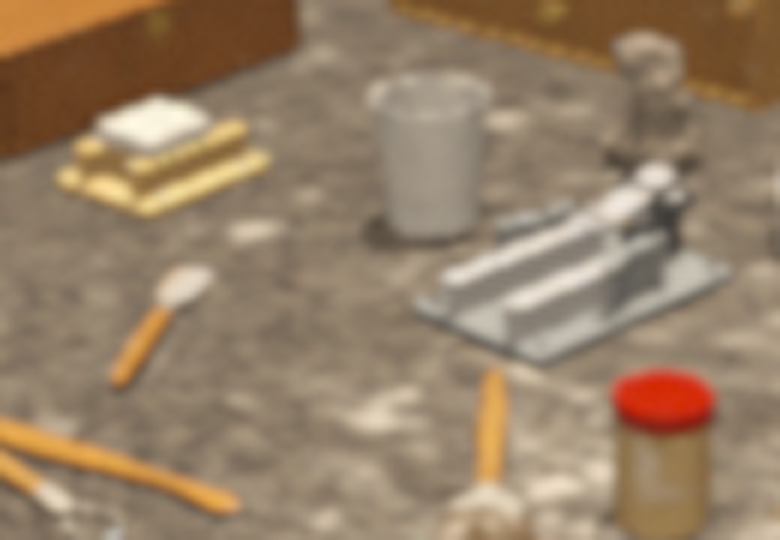

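The crops show, in topc pixels (4.4×, offset 165,130):
- **Piece top:** corners (52,190), (135,187), (137,275), (53,278).
- **Stand board:** corners (35,150), (180,147), (182,318), (38,322).
- **Jig ledges:** near ends at (571,290) and (647,292), far ends at (581,95) and (657,97).
- **Spatula:** blade end at (307,360), handle end at (441,567).

```bash
python3 - <<'E'
from h import *
t=cv2.imread('pics/top0.png'); hsv=cv2.cvtColor(t,cv2.COLOR_BGR2HSV)
c=lambda *p:(np.array(p,float)+.5)/4.4-.5+np.array([165,130])
np.set_printoptions(suppress=True,precision=1)
b=onz('top',c((35,150),(180,147),(182,318),(38,322)),10); print('board',b[:,:2].tolist(),'ctr',b.mean(0),'len',np.linalg.norm(b-np.roll(b,-1,0),axis=1))
up=b[:2].mean(0)-b[2:].mean(0); print('stand yaw',np.arctan2(up[1],up[0]).round(3))
p=onz('top',c((52,190),(135,187),(137,275),(53,278)),49); print('piece ctr',p.mean(0),np.linalg.norm(p-np.roll(p,-1,0),axis=1))
# refined piece: low-saturation bright mask inside the board
roi=np.zeros(t.shape[:2],np.uint8); roi[168:196,172:200]=1
m=((hsv[...,1]<60)&(hsv[...,2]>200)&(roi>0)).astype(np.uint8); n,l,st,ce=cv2.connectedComponentsWithStats(m); i=1+st[1:,4].argmax()
rc=cv2.minAreaRect(np.argwhere(l==i)[:,::-1].astype(np.float32)); print('piece mask',rc,onz('top',ce[i],49))
# ledges: row-wise bright centroid
g=t.min(2).astype(float)
for nm,x0 in(('L',(291.2,298.)),('R',(310.,314.))):
    pass
for nm,(a,bb) in dict(L=((581,95),(571,290)),R=((657,97),(647,290))).items():
    A,B=c(a,bb); pts=[]
    for r in range(int(A[1])+12,int(B[1])-1):
        x=A[0]+(B[0]-A[0])*(r-A[1])/(B[1]-A[1]); k=np.arange(int(round(x))-4,int(round(x))+5); w=np.clip(g[r,k]-205,0,None)
        if w.sum()>20: pts.append(((k*w).sum()/w.sum(),r))
    P=onz('top',pts,34); f=np.polyfit(P[:,0],P[:,1],1); e=onz('top',[A,B],34); print(nm,len(pts),'slope',f[0].round(3),'y@600',np.polyval(f,600),'resid',np.std(P[:,1]-np.polyval(f,P[:,0])),'ends',e.tolist())
jb=onz('top',c((545,50),(697,62),(689,303),(530,297)),10); print('jigbase',jb[:,:2].tolist(),'lens',np.linalg.norm(jb-np.roll(jb,-1,0),axis=1))
# spatula
m=cv2.inRange(hsv,(5,110,120),(18,255,255)); n,l,st,ce=cv2.connectedComponentsWithStats(m); i=l[245,257]; H=onz('top',np.argwhere(l==i)[:,::-1],8)[:,:2]
hc=H.mean(0); v=np.linalg.svd(H-hc)[2][0]; v*=np.sign(v[0]); s=(H-hc)@v; print('handle c',hc,'dir',v,np.arctan2(v[1],v[0]),'ext',s.min(),s.max())
e=onz('top',c((307,360),(441,567)),5); d=e[0]-e[1]; print('tip,end',e.tolist(),np.linalg.norm(d),np.arctan2(d[1],d[0]))
m=cv2.inRange(hsv,(0,0,190),(40,60,255)); n,l,st,ce=cv2.connectedComponentsWithStats(m); B=onz('top',np.argwhere(l==l[219,239])[:,::-1],5)[:,:2]; print('blade c',B.mean(0), 'proj on v rel handle',(B-hc)@v.T@np.ones(1) if 0 else (((B-hc)@v).min(),((B-hc)@v).max()), 'perp',((B-hc)@np.array([-v[1],v[0]])).mean())
bk=onz('top',c((378,105)),92); print('beaker',bk)
E
```

```text
board [[675.5557402233144, 244.73320791804673], [675.8292011584842, 141.80660408162487], [552.4169573441552, 139.0385594313239], [551.6666383452948, 240.00568751587468]] ctr [613.9 191.4  10. ] len [102.9 123.4 101.  124. ]
stand yaw 0.03
piece ctr [608.3 191.5  49. ] [57.1 61.8 57.4 61.7]
piece mask ((186.0, 181.5), (20.0, 21.0), 0.0) [[609.5 192.7  49. ]]
L 31 slope -0.091 y@600 -137.1243147512675 resid 0.6053947358202018 ends [[703.0272807927252, -145.96752611318803, 34.0], [563.4349991937838, -136.55987270464647, 34.0]]
R 31 slope -0.08 y@600 -191.73388936354814 resid 0.49990161238649333 ends [[700.6060614338203, -199.87741069603916, 34.0], [562.3507084756039, -189.73145242821553, 34.0]]
jigbase [[742.6266672406973, -120.10833270880258], [731.7836155367281, -229.99227842166152], [555.7417478707839, -219.79067846814556], [562.3692999347892, -106.79703955478958]] lens [110.4 176.3 113.2 180.7]
handle c [415. -17.] dir [0.8 0.6] 0.5904119990749727 ext -49.83986407275799 46.95163964919937
tip,end [[521.243840946905, 51.76455617756238, 5.0], [373.7884037903059, -41.83654188011975, 5.0]] 174.6547208198152 0.565598021066226
blade c [496.2  36.4] proj on v rel handle (np.float64(53.43368746660465), np.float64(127.5049374741143)) perp -0.8670708637566639
beaker [[684.6  -9.3  92. ]]
```

```bash
cat >> h.py <<'E'
TH=0.0625
def rot(yaw,pitch=0.):
    d=np.array([np.cos(yaw),np.sin(yaw),0]); z=np.array([0,0,-1.]); M=np.c_[d,np.cross(z,d),z]
    return R.from_rotvec(pitch*np.cross(d,[0,0,1]))*R.from_matrix(M)
try: V=np.load('v.npy')          # blade tip in the tool frame
except OSError: V=np.array([102.,0,79])
def pose(tip,yaw,pitch=TH):
    r=rot(yaw,pitch); return np.array(tip,float)-r.apply(V), r.as_quat()
def tipnow():
    s=env.read_state(); return np.array(s['tool_pos'])+R.from_quat(s['orientation']).apply(V)
def snap(n,f):
    im=viewer.camera(n); cv2.imwrite(f'pics/{f}.png',im); return im
E
python3 - <<'E'
from h import *
yaw=.582; d=np.array([np.cos(yaw),np.sin(yaw)]); o=np.array([415,-17])+35*d; g=o-12*d; q=rot(yaw).as_quat()
ps=pose([520,189,45],.03)
for p in([*g,83],q),ps: print(env.ik(*p))
env.reach([*g,160],q); set_gripper(45)
print(env.move_l([*g,83],rate=80,f_stop=12)); print(env.read_state()['tool_pos'],g)
w=set_gripper(0); s=env.read_state(); print(s['width'],s['grip_force'],s['time_s'])
env.move_l([*g,130],rate=80); env.reach(*ps); env.hold(.3)
s=env.read_state(); print(s['tool_pos'],s['width'],s['time_s'],tipnow(),ps[0])
a=snap('top','t1');b=snap('scene','s1')
px=proj('top',[tipnow()])[0];print(px,proj('scene',[tipnow()]))
A=cv2.resize(a[160:260,160:290],None,fx=3,fy=3,interpolation=cv2.INTER_CUBIC);B=cv2.resize(b[150:250,210:340],None,fx=3,fy=3,interpolation=cv2.INTER_CUBIC)
cv2.imwrite('pics/c1.png',np.hstack([A,B]))
E
```

```text
[-3.74418254e-02  5.70813160e-01  2.14474262e+00 -4.44089210e-16
  4.26036873e-01  9.51354501e-01]
[ 0.40788419  0.4980924   2.1298676  -0.05234742  0.45607369  1.99501602]
False
[434.44870867  -4.36946136  83.29925795] [434.21339339  -4.35699741]
11.86397435027386 29.986548339311412 4.8333
[413.5573733  185.22001949 117.52155485] 11.66479433773949 6.85 [520.24983749 188.31156398  45.04976422] [413.31289501 185.79842632 117.47490293]
[186.86047954 211.35577954] [[244.05858572 181.09660854]]
```

View pics/c1.png

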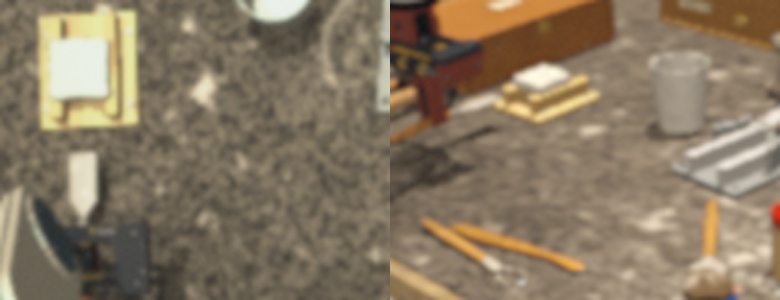

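The blade points along the stand. Its tip is at about (187.7,210.7) in the top view, against a predicted (186.9,211.4), and the piece is centred at about (186,182). I'll refine the tip with a mask.

```bash
python3 - <<'E'
from h import *
np.set_printoptions(suppress=True,precision=2)
t=cv2.imread('pics/t1.png').astype(float); bg=cv2.imread('pics/top0.png').astype(float)
g=t.min(2)
# blade rows: half-level edges
pts=[]
for r in range(213,226):
    row=g[r,176:200]; hi=np.percentile(row,85); lo=np.percentile(row,20); w=np.clip((row-lo-25)/(hi-lo),0,1)
    k=np.arange(176,200); m=row>(hi+lo)/2; pts.append((k[m].mean(),r)); print(r,k[m].min(),k[m].max(),int(lo),int(hi))
P=onz('top',pts,45); f=np.polyfit(P[:,0],P[:,1],1); print('axis slope',f, 'y at tip 520:',np.polyval(f,520))
col=g[204:220,184:192].mean(1); print(dict(zip(range(204,220),col.astype(int))))
print(tipnow())
m=(t[165:199,172:202].min(2)>205).astype(np.uint8); n,l,st,ce=cv2.connectedComponentsWithStats(m); i=1+st[1:,4].argmax(); print(st[i],ce[i]+[172,165],onz('top',ce[i]+[172,165],49))
# batten edges across gap rows just above/below the piece: saturation/brightness profile
for r in (171,172,194,195,196): print(r,t[r,170:210,1].astype(int).tolist())
E
```

```text
213 183 191 78 194
214 183 191 82 197
215 183 191 81 198
216 183 191 81 197
217 183 191 83 195
218 183 191 78 195
219 183 191 72 194
220 183 191 74 194
221 183 191 80 194
222 183 191 75 195
223 183 191 69 197
224 183 191 72 198
225 183 191 74 197
axis slope [  0.02 179.41] y at tip 520: 188.12286337492105
{204: np.int64(88), 205: np.int64(93), 206: np.int64(96), 207: np.int64(93), 208: np.int64(86), 209: np.int64(89), 210: np.int64(122), 211: np.int64(161), 212: np.int64(184), 213: np.int64(190), 214: np.int64(192), 215: np.int64(193), 216: np.int64(192), 217: np.int64(191), 218: np.int64(190), 219: np.int64(189)}
[520.2  188.52  45.08]
[  5   8  18  19 326] [185.57 182.  ] [[609.6  192.91  49.  ]]
171 [117, 118, 137, 179, 209, 219, 224, 225, 224, 210, 157, 132, 166, 198, 215, 217, 221, 223, 223, 224, 228, 231, 233, 233, 229, 225, 222, 210, 166, 142, 178, 214, 223, 222, 208, 154, 109, 99, 93, 93]
172 [114, 115, 135, 175, 204, 216, 221, 224, 225, 214, 177, 163, 190, 216, 223, 225, 226, 227, 224, 226, 230, 233, 235, 234, 229, 221, 217, 206, 164, 143, 176, 213, 224, 225, 210, 157, 118, 110, 101, 94]
194 [111, 109, 125, 169, 213, 224, 224, 220, 216, 200, 163, 118, 102, 115, 128, 134, 139, 147, 155, 158, 157, 156, 154, 159, 172, 202, 220, 222, 208, 155, 148, 200, 223, 221, 202, 161, 115, 97, 106, 112]
195 [112, 113, 132, 173, 215, 226, 226, 224, 223, 214, 174, 121, 104, 124, 143, 149, 152, 163, 177, 184, 180, 171, 168, 169, 181, 211, 223, 224, 208, 153, 147, 198, 219, 217, 198, 161, 117, 101, 110, 112]
196 [113, 117, 133, 173, 214, 225, 225, 225, 225, 215, 177, 124, 115, 146, 170, 175, 177, 190, 209, 215, 212, 199, 193, 187, 187, 211, 221, 221, 207, 153, 148, 198, 219, 223, 215, 175, 125, 108, 116, 114]
```

```bash
python3 - <<'E'
from h import *
np.save('v.npy',[104.,0,79]); 
E
python3 - <<'E'
from h import *
yaw=.03; c=lambda x,z:[x,192.6+yaw*(x-610),z]
def go(tip,y,rate,**k):
    p,q=pose(tip,y); return env.move_l(p,rot=q,rate=rate,**k)
F=lambda:env.read_state()['force'].round(2)
go(c(530,26),yaw,60); print(F(),tipnow())
print(go(c(629.5,26),yaw,40,f_stop=5)); f0=F(); print(f0,tipnow())
print(go(c(629.5,36),yaw,12,f_stop=6)); print(F(),tipnow())
go(c(629.5,50),yaw,25); env.hold(.2); print(F(),tipnow(),env.read_state()['time_s'])
a=snap('top','t2');b=snap('scene','s2')
A=cv2.resize(a[150:250,150:280],None,fx=3,fy=3,interpolation=cv2.INTER_CUBIC);B=cv2.resize(b[145:225,220:324],None,fx=3.75,fy=3.75,interpolation=cv2.INTER_CUBIC)
cv2.imwrite('pics/c2.png',np.hstack([A,B]))
E
```

```text
[-0.16  0.01 -0.77] [529.71131824 190.07355218  25.33467286]
False
[-0.07  0.53 -0.15] [629.38706509 193.21820316  25.99907997]
False
[-0.51  0.01 -1.28] [629.48798248 193.17480911  35.95480825]
[-0.27 -0.13 -1.35] [629.39399508 193.17242236  49.82627713] 11.9833
```

View pics/c2.png

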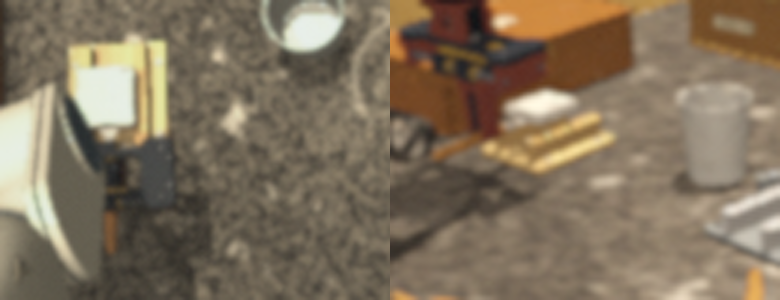

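The piece sits level on the blade, clear of the battens (piece at about (185,182) in the top view). Now I'll carry it to above the landing point.

```bash
cat >> h.py <<'E'
JY=-.086; JD=np.array([np.cos(JY),np.sin(JY)]); JO=np.array([626,-166.7])
def J(x,z,lat=0.): return [*(JO+x*JD+lat*np.array([-JD[1],JD[0]])),z]
def go(tip,y,rate,**k):
    p,q=pose(tip,y); return env.move_l(p,rot=q,rate=rate,**k)
F=lambda:env.read_state()['force'].round(2)
def piece_top(n,box,zt,thr=205):
    im=cv2.imread(n); y0,y1,x0,x1=box; m=(im[y0:y1,x0:x1].min(2)>thr).astype(np.uint8)
    k,l,st,ce=cv2.connectedComponentsWithStats(m); i=1+st[1:,4].argmax(); c=ce[i]+[x0,y0]
    rc=cv2.minAreaRect(np.argwhere(l==i)[:,::-1].astype(np.float32)); return st[i].tolist(),c.round(1),rc,onz('top',c,zt).round(1)
E
python3 - <<'E'
from h import *
go([629.5,193.2,72],.03,50); go([560,190,72],.03,90)
print(piece_top('pics/t2.png',(165,199,172,202),65))
go(J(-60,72),JY,100); go(J(-10,72),JY,80); env.hold(.3)
print(F(),tipnow(),env.read_state()['time_s'])
a=snap('top','t3');b=snap('scene','s3')
A=cv2.resize(a[120:220,250:380],None,fx=3,fy=3,interpolation=cv2.INTER_CUBIC);B=cv2.resize(b[155:235,270:374],None,fx=3.75,fy=3.75,interpolation=cv2.INTER_CUBIC)
cv2.imwrite('pics/c3.png',np.hstack([A,B]))
print(proj('top',[J(-10,72),J(-30,87)]))
E
```

```text
([4, 7, 18, 19, 293], array([184.7, 181. ]), ((12.5, 16.0), (18.0, 17.0), 90.0), array([[609.8, 191.4,  65. ]]))
[-0.76 -0.3  -1.79] [ 615.75684269 -165.85441453   72.0095536 ] 18.2167
[[303.49470268 176.30579328]
 [303.01809155 181.99893907]]
```

View pics/c3.png

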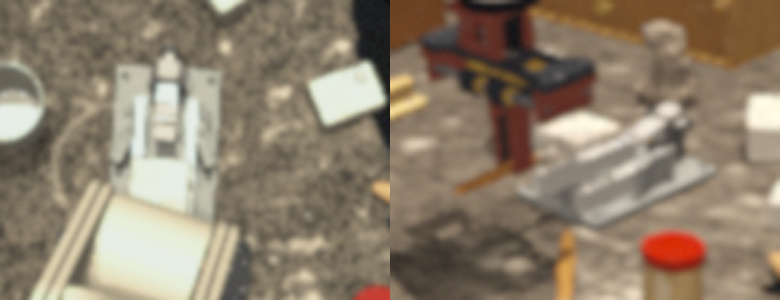

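The piece is level above the jig, with its front edge near row 173 and its lateral centre near column 303.8 (predicted 303.0). Before lowering, I'll check the front and side edges numerically.

```bash
python3 - <<'E'
from h import *
g=cv2.imread('pics/t3.png').min(2).astype(int); o=cv2.imread('pics/top0.png').min(2).astype(int)
for c in(297,300,304,308,311): print(c,g[163:184,c].tolist(),'|',o[163:184,c].tolist())
for r in(176,178,180,182): print(r,g[r,286:324].tolist())
print(proj('top',[J(1.5,87),J(-30,87,31.5),J(-30,87,-31.5),J(1.5,87,31.5),J(1.5,87,-31.5),J(-62,34,27),J(-62,34,-27)]).round(1).tolist())
E
```

```text
297 [216, 216, 216, 216, 216, 217, 218, 217, 207, 199, 214, 221, 223, 223, 223, 223, 224, 224, 224, 225, 225] | [232, 232, 232, 231, 232, 232, 233, 233, 229, 225, 223, 220, 215, 208, 205, 198, 194, 195, 195, 197, 198]
300 [169, 171, 168, 163, 163, 164, 167, 169, 172, 186, 214, 224, 226, 226, 226, 226, 225, 225, 225, 225, 226] | [190, 192, 190, 183, 183, 186, 188, 192, 193, 193, 195, 195, 195, 195, 196, 195, 197, 197, 197, 197, 197]
304 [204, 206, 192, 159, 119, 104, 110, 114, 124, 162, 211, 226, 228, 228, 226, 227, 228, 227, 226, 227, 227] | [224, 224, 215, 179, 133, 117, 122, 127, 132, 152, 181, 193, 195, 196, 197, 195, 198, 198, 198, 198, 196]
308 [167, 160, 151, 140, 129, 128, 132, 135, 136, 155, 190, 219, 226, 228, 228, 228, 228, 227, 227, 227, 227] | [189, 181, 170, 157, 144, 145, 149, 151, 154, 166, 186, 197, 197, 197, 197, 197, 197, 197, 197, 196, 196]
311 [183, 181, 180, 184, 184, 188, 196, 202, 207, 207, 209, 218, 222, 224, 224, 223, 221, 219, 217, 216, 217] | [207, 204, 203, 203, 206, 211, 218, 221, 225, 228, 230, 230, 230, 233, 237, 238, 237, 236, 235, 235, 235]
176 [118, 
[... 181 characters left out ...]
20]
178 [123, 148, 148, 140, 147, 163, 171, 179, 200, 217, 221, 223, 224, 226, 226, 225, 223, 224, 227, 229, 228, 229, 228, 228, 227, 223, 214, 206, 203, 177, 158, 147, 127, 114, 130, 144, 128, 108]
180 [131, 153, 168, 172, 175, 175, 180, 196, 215, 222, 223, 224, 224, 225, 225, 224, 224, 225, 227, 228, 228, 228, 227, 228, 226, 219, 195, 180, 189, 175, 163, 163, 158, 151, 157, 157, 132, 101]
182 [147, 137, 150, 167, 173, 171, 179, 203, 219, 224, 224, 225, 226, 226, 225, 225, 225, 226, 227, 227, 227, 227, 227, 227, 226, 216, 184, 162, 168, 167, 165, 169, 172, 172, 167, 151, 118, 96]
[[303.7, 171.6], [292.4, 181.3], [313.6, 182.7], [293.2, 170.9], [314.2, 172.3], [293.7, 194.5], [311.2, 195.7]]
```

Both edges match the prediction to within 1–2 mm, so I'll lay the piece down and withdraw.

```bash
python3 - <<'E'
from h import *
go(J(-8,72),JY,40); go(J(-8,40),JY,40); print(go(J(-8,26),JY,12,f_stop=8),F(),tipnow())
print(go(J(-95,26),JY,50,f_stop=5)); env.hold(.1); print(F(),tipnow(),env.read_state()['time_s'])
a=snap('top','t4');b=snap('scene','s4')
print(piece_top('pics/t4.png',(160,205,285,325),49,222))
A=cv2.resize(a[120:220,250:380],None,fx=3,fy=3,interpolation=cv2.INTER_CUBIC);B=cv2.resize(b[155:235,270:374],None,fx=3.75,fy=3.75,interpolation=cv2.INTER_CUBIC)
cv2.imwrite('pics/c4.png',np.hstack([A,B]))
g=a.min(2)
for c in(299,302,305): print(c,g[165:205,c].tolist())
for r in(180,185): print(r,g[r,286:324].tolist())
print(proj('top',[J(-62,34,0),J(1.5,49),J(-61.5,49),J(-30,49,31.5),J(-30,49,-31.5)]).round(1).tolist())
E
```

```text
False [-0.43 -0.6  -1.04] [ 618.07223771 -166.01064713   26.06594893]
False
[-1.63  0.3  -0.64] [ 531.5698536  -158.57008575   26.04418722] 22.825
([10, 15, 17, 18, 243], array([303.3, 183.4]), ((17.9172420501709, 23.493104934692383), (15.861687660217285, 16.110824584960938), 4.763641834259033), array([[ 598.1, -164.9,   49. ]]))
299 [154, 155, 157, 157, 164, 171, 173, 173, 180, 200, 219, 225, 226, 226, 225, 225, 225, 226, 226, 226, 225, 226, 225, 225, 224, 223, 219, 200, 155, 115, 112, 114, 105, 94, 99, 106, 108, 108, 110, 109]
302 [185, 154, 132, 130, 133, 136, 137, 149, 172, 198, 219, 227, 227, 226, 224, 224, 224, 225, 225, 226, 226, 226, 226, 226, 225, 224, 222, 204, 157, 118, 113, 114, 105, 86, 82, 91, 96, 97, 96, 105]
305 [197, 168, 126, 105, 111, 114, 119, 135, 164, 192, 220, 228, 229, 228, 227, 228, 228, 228, 228, 229, 229, 229, 230, 228, 227, 226, 225, 217, 187, 134, 107, 110, 103, 88, 88, 108, 115, 117, 112, 105]
180 [126, 159, 173, 173, 174, 176, 176, 182, 201, 217, 222, 224, 225, 225, 225, 225, 224, 224, 226, 228, 228, 228, 229, 229, 229, 224, 213, 201, 206, 188, 173, 168, 160, 152, 160, 157, 132, 103]
185 [156, 172, 178, 177, 178, 177, 179, 190, 212, 221, 225, 226, 226, 225, 226, 226, 226, 227, 228, 229, 229, 229, 229, 229, 228, 222, 216, 216, 198, 174, 172, 174, 174, 173, 161, 134, 110, 101]
[[302.4, 195.1], [303.8, 174.0], [302.4, 194.3], [292.8, 183.4], [313.4, 184.8]]
```

View pics/c4.png

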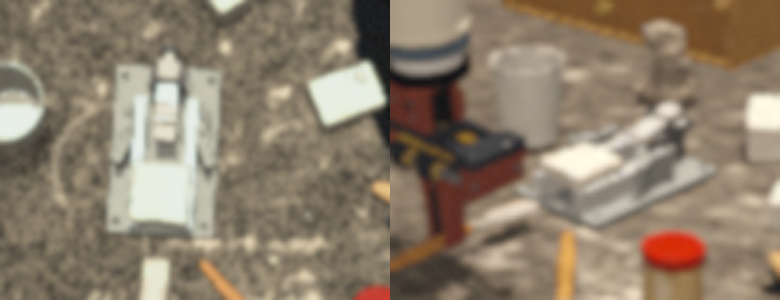

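The piece lies square on the ledges at about jig x = -28, and the blade is withdrawn. Now I'll push, then feel for the stop.

```bash
cat >> h.py <<'E'
def jx(): return float((tipnow()[:2]-JO)@JD)
def fx(): return float(-(env.read_state()['force'][:2]@JD))
E
python3 - <<'E'
from h import *
go(J(-90,43),JY,60); go(J(-70,43),JY,50); env.hold(.2); f0=fx(); print('f0',f0)
for x in(-50,-38,-30,-22,-15):
    s=go(J(x,43),JY,25,f_stop=13); print(x,s,round(jx(),1),round(fx()-f0,2))
    if s: break
else:
    f1=fx(); s=go(J(17,43),JY,6,f_stop=4.5); print('stop',s,round(jx(),2),round(fx()-f0,2)); env.hold(.2); print(round(fx()-f0,2),F())
print(env.read_state()['time_s'])
E
```

```text
f0 -0.010803142878786164
-50 False -50.1 0.62
-38 False -37.9 -0.31
-30 False -29.8 -0.02
-22 False -22.4 2.42
-15 False -15.1 3.14
stop True 4.59 -0.33
0.34 [-0.32  0.21 -0.95]
30.5417
```

```bash
python3 - <<'E'
from h import *
s=env.read_state(); print(s['width'],tipnow(),s['wrist_torque'].round(3))
a=snap('top','t5');b=snap('scene','s5')
A=cv2.resize(a[120:220,250:380],None,fx=3,fy=3,interpolation=cv2.INTER_CUBIC);B=cv2.resize(b[155:235,270:374],None,fx=3.75,fy=3.75,interpolation=cv2.INTER_CUBIC)
cv2.imwrite('pics/c5.png',np.hstack([A,B]))
g=a.min(2)
for c in(299,302,305): print(c,g[160:200,c].tolist())
print(proj('top',[J(4.6,43),J(4.6,49)]).round(1).tolist())
E
```

```text
11.472129600303926 [ 629.25551208 -166.30688382   40.77897803] [-0.001  0.221 -0.013]
299 [222, 224, 225, 226, 225, 224, 223, 223, 223, 224, 222, 210, 169, 129, 127, 140, 149, 162, 174, 179, 177, 170, 161, 159, 171, 182, 192, 200, 206, 210, 215, 217, 220, 222, 224, 225, 228, 229, 230, 230]
302 [195, 189, 196, 202, 203, 187, 164, 180, 214, 223, 221, 209, 168, 137, 161, 191, 205, 210, 212, 211, 208, 203, 192, 171, 163, 171, 184, 193, 200, 207, 211, 214, 217, 219, 221, 224, 225, 228, 229, 231]
305 [195, 185, 197, 203, 202, 188, 165, 182, 216, 224, 224, 216, 179, 141, 156, 191, 205, 209, 209, 208, 209, 207, 201, 184, 165, 160, 170, 183, 191, 200, 205, 210, 215, 217, 219, 221, 223, 225, 227, 229]
[[303.9, 173.3], [303.9, 173.0]]
```

View pics/c5.png

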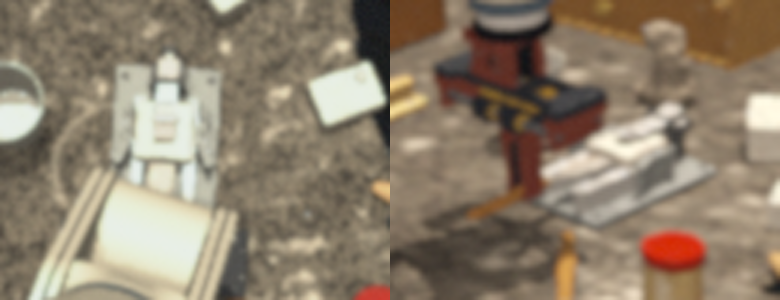

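The piece is under the clip, with its rear edge near row 172.5 and the blade end right behind it. The force has relaxed, so I'll probe in small steps while logging it.

```bash
python3 - <<'E'
from h import *
s=env.read_state(); r=R.from_quat(s['orientation']); print('pitch',r.apply([1,0,0])[2], 'z',s['tool_pos'][2], 'want',pose(J(4.6,43),JY)[0][2])
x=jx(); f0=0
for i in range(14):
    x+=.5; s=go(J(x,41),JY,8,f_stop=8); env.hold(.1); f=fx(); print(round(x,1),s,round(jx(),2),round(f,2),F()[2])
    if s or f>5.5: break
print(env.read_state()['time_s'])
E
```

```text
pitch 0.05457852615250477 z 113.74947740838512 want 115.3499842897003
3.3 False 3.25 -0.86 -1.21
3.8 False 3.81 -0.32 -0.89
4.3 False 4.32 -0.21 -0.59
4.8 False 4.84 -0.23 -1.15
5.3 False 4.95 1.46 0.4
5.8 False 5.04 3.85 -0.34
6.3 False 5.12 5.02 -0.68
6.8 False 5.17 5.82 -0.73
33.4417
```

```bash
python3 - <<'E'
from h import *
x=6.8
for i in range(6):
    x+=.5; s=go(J(x,41),JY,8,f_stop=5); env.hold(.15); f=fx(); print(round(x,1),s,round(jx(),2),round(f,2),tipnow().round(1))
    if s or f>8: break
go(J(-20,41),JY,40); go(J(-95,45),JY,80); env.hold(.1); print(fx(),env.read_state()['time_s'])
a=snap('top','t6'); b=snap('scene','s6')
A=cv2.resize(a[120:260,200:380],None,fx=2.2,fy=2.2,interpolation=cv2.INTER_CUBIC);B=cv2.resize(b[155:235,270:374],None,fx=3.85,fy=3.85,interpolation=cv2.INTER_CUBIC)
cv2.imwrite('pics/c6.png',np.hstack([A,B]))
g=a.min(2)
for c in(299,302,305): print(c,g[166:180,c].tolist())
E
```

```text
7.3 False 5.23 7.68 [ 631.2 -166.8   39.9]
7.8 False 5.26 8.08 [ 631.3 -166.7   39.7]
0.05318364558433195 36.275
299 [223, 221, 222, 222, 220, 208, 167, 119, 103, 108, 115, 131, 154, 165]
302 [160, 177, 213, 221, 220, 206, 164, 117, 103, 111, 121, 143, 165, 173]
305 [164, 180, 214, 223, 224, 215, 176, 126, 104, 110, 117, 136, 162, 173]
```

View pics/c6.png

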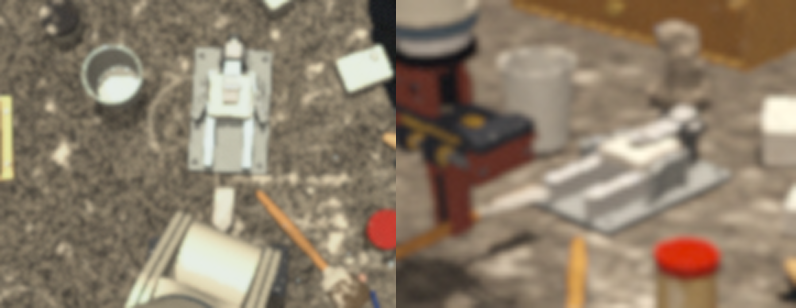

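The piece is seated under the clip against the stop: in the last steps the blade moved only 0.1 mm while the force rose to 8 N. I'll return the spatula to its original clear spot.

```bash
python3 - <<'E'
from h import *
yaw=.582; d=np.array([np.cos(yaw),np.sin(yaw)]); t=np.array([444.3,2.3])+90*d
p,q=pose([*t,70],yaw,0); go(J(-95,75),JY,80); env.move_l(p,rot=q,rate=120)
p,q=pose([*t,12],yaw,0); env.move_l(p,rate=70)
p,q=pose([*t,3.7],yaw,0); print(env.move_l(p,rate=10,f_stop=4),F(),tipnow())
set_gripper(50); env.hold(.2); 
T=env.read_state()['tool_pos']; env.move_l([T[0],T[1],200],rate=90); env.reach([300,300,280],q); env.hold(.5)
print(env.read_state()['time_s'],F())
a=snap('top','t7'); b=snap('scene','s7')
A=cv2.resize(a[120:270,200:380],None,fx=2.2,fy=2.2,interpolation=cv2.INTER_CUBIC);B=cv2.resize(b[155:241,240:344],None,fx=3.85,fy=3.84,interpolation=cv2.INTER_CUBIC)
cv2.imwrite('pics/c7.png',np.hstack([A,B[:330]] if B.shape[0]>=330 else [A]))
E
```

```text
True [-1.06  0.2   5.09] [519.42478373  51.77870028   3.99166557]
44.1917 [ 0.75 -0.62  0.21]
```

View pics/c7.png

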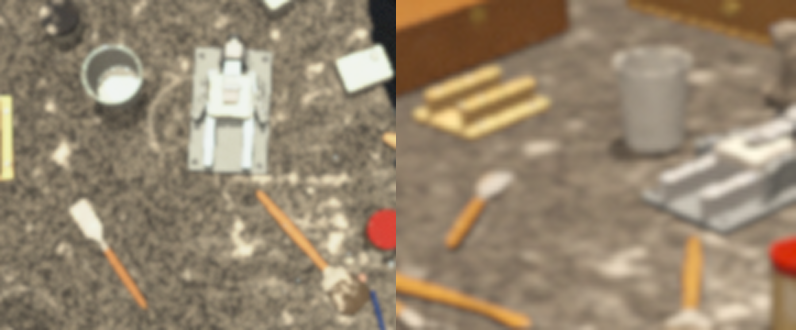

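The spatula lies flat on the bench, the piece is seated in the jig, and the beaker and other tools look undisturbed.

```bash
python3 -c "
from station import workorder
print(workorder.sign_off())"
```

```text
the job is handed in; nothing more can be done
None
```

The job is handed in at about 44 s: the piece is under the clip and against the stop screw (last push about 8 N), the spatula is flat on the bench, and nothing else in the final views looks moved.

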